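Stop the hobby saw and hold its blade guard open

ROBOT

A 6-joint arm with a two-finger parallel gripper is mounted at the origin on the work surface. World frame = base frame: x ahead of the robot, y to its left, z up, the work surface at z = 0. Lengths are in m, angles in degrees, forces in N, time in s.
With the tool pointing down it reaches from about 0.325 to 0.85 m from the base axis. Payload 15.5 kg.
Tool frame: the origin (TCP) lies midway between the tips of the shut fingers; the grasp point (between the pads) lies 19 mm behind it; z points along the fingers, y is the line along which they close (so a half turn about z gives the same grasp; the last joint's range is limited). The gripper opens to 91 mm and grips with 3 to 60 N. Pads are 32 mm wide; open, the fingers measure 118 mm over their backs; the gripper's body (76 mm by 178 mm) begins 60 mm behind the grasp point.
Start: joints at [-73.195, 28.281, 77.091, -0, 74.628, -5.472], TCP at [0.237, -0.578, 0.214] pointing down, gripper open.
Joint ranges: [-166.48, 166.48], [-47.26, 123.95], [12.59, 153.08], [-70.14, 250.14], [6.76, 159.57], [-176.63, 176.63]. Speed limits (degrees/s): [108.29, 108.29, 147.25, 172.46, 172.46, 172.46].

INTERFACE

Orientations are given as a 3x3 rotation matrix whose columns are the frame's x, y, z axes.
In Python, from bench import ctrl gives the robot as it stands. The module is installed in compiled form; this text tells all that it offers. Calls block until the motion is done:
- ctrl.goto(position, orientation): joint-space move of the TCP to a pose.
- ctrl.move_l(position, vel=0.15, ori=None, contact_N=None): straight line of the TCP; ori=None keeps the orientation; vel is the mean speed in m/s. With contact_N (N) it stops when the force on the tool has changed by that much, and returns True; else False.
- ctrl.movej(angles): joint-space move.
- ctrl.command_gripper(opening): opening from 0.0 (shut) to 1.0 (fully open); the grip force is fixed at half the most; returns when the fingers have stopped.
- ctrl.sleep(seconds).
- ctrl.ik(position, orientation): joint angles nearest the present ones, or None.
- ctrl.read_camera(name): name is "scene" or "side" or "wrist"; returns the picture (400x640x3 uint8, blue, green, red); there is no depth.
- ctrl.camera_params(name): a dict with "fx", "fy", "cx", "cy" (pixels), "pose" (4x4, takes a point from camera to world coordinates); the wrist camera has in their place "T_tool_cam" (4x4, takes a point from camera to tool coordinates, whose origin is the TCP and whose axes are the flange's). Camera axes: x right, y up, looking along -z (the intrinsics and any distortion apply to the point x, -y, -z); pixel columns grow to the right and rows downward; lengths in m; the calibration is good to about 2 mm. A picture is of the moment at which its call begins: read the wrist's pose just before it. camera_params takes no time and is no camera call.
A pose or a line that the arm cannot do raises ctrl.MotionError and nothing moves.
- ctrl.sign_off(): hands the job in; it is judged then, once.
Readings, each from a call of its own:
- ctrl.current_t(): time.
- ctrl.current_q(): joint angles.
- ctrl.current_dq(): joint speeds.
- ctrl.current_effort(): joint torques, N m.
- ctrl.current_tool_pos(): TCP position.
- ctrl.current_eef_rot(): TCP orientation.
- ctrl.current_contact_force(): force on the tool from outside, world axes, zero at the start.
- ctrl.current_wrist_torque(): the same for the moment, N m.
- ctrl.current_grip_width(): opening from 0.0 (shut) to 1.0 (fully open).
- ctrl.current_grasp_force(): force on a finger pad.
Only numpy, scipy, OpenCV 4.12 (cv2) and the standard library are available. Lean on these libraries where they do the work, as an engineer would, in place of code of your own. Each camera call takes 0.05 s, during which the arm holds its last target. There are 200 camera calls.

TASK

I want to look at the blade of the little table saw: with its clear guard still down, push the red stop plunger on the yellow box fully in and let it come back out. Then lift the guard by its blue knob to 50 degrees from its closed position and keep it held there: the guard is sprung and falls shut, so finish while still holding it, steady. Leave the pink glue tub, the spray can and the tape roll where they stand.

Things in the scene. Friction and masses are not known exactly. Their poses are not given: they have to be found in the camera images.
- guard_knob (a point): Centre of the blue lift knob of the guard, on the robot's side: a cylinder 20 mm in diameter, 26 mm long, lying level, parallel to the hinge; pinch it across its two flat ends. With the guard shut it is 145 mm above the bench. An orange stem 12 mm wide leads back to the hood, which begins 40 mm behind the knob centre. Axes: x from knob to hinge when shut, y along the hinge, z up.
- guard_hinge (a point): Middle of the guard's level hinge pin, at the hood's far end, 112 mm above the bench. With the guard shut the knob centre lies 190 mm from it horizontally, square to the hinge, towards the robot's side, and 33 mm higher; the knob swings up and back over the hinge as the guard opens. Axes as for the knob.
- saw: Small table saw screwed to the bench: green body, aluminium table 300 x 200 mm, 90 mm high, with a clear hood (50 mm wide, orange edges, top 134 mm above the bench) over the blade. Origin at the centre of its underside; x points from the knob's side to the hinge's side (within 0.3 rad of the robot's x), hinge at x = +100 mm.
- guard (a joint): Opening angle of the guard in rad: 0 shut (as it starts), 0.87 = 50 degrees, stop at 1.75. Weight (about 0.2 kg) and a spring close it from every angle; holding it at 50 degrees takes about 2 N at the knob.
- stop_top (a point): Centre of the top face of the red mushroom plunger (42 mm in diameter, 72 mm above the bench when out) on a yellow box 90 x 90 x 45 mm fixed to the bench, to the left or the right of the saw. It is pushed straight down.
- stop (a joint): Travel of the plunger in m: 0 out, 0.008 fully in. The spring needs about 1.5 N to start and 5 N to hold fully in; it comes back when let go.
- glue_tub: Pink tub with a white lid, 86 mm in diameter, 57 mm high, loose, about 0.25 kg; it stands on the side of the saw away from the stop box. Origin at the centre of its underside. Leave alone.
- spray_can: Grey and blue spray can with a white nozzle, 52 mm in diameter, 157 mm high, loose, standing beyond and beside the saw. Origin at the centre of its underside. Leave alone.
- tape_roll: Ochre roll of masking tape lying flat, 90 mm in diameter, 25 mm high, loose, beyond and beside the saw. Origin at the centre of its underside. Leave alone.
Mind the look-alikes: they are no part of the job. Of the things shaped like the part that bears stop_top, the yellow one is meant.

How it is judged:
By the outcome, as a careful person would: the job done as asked, in the order asked, and still so for the second after the job is handed in, while the arm keeps its last pose, push and grip.
It also fails if it takes over 56 s, if anything falls off the work surface, if the arm or the gripper's body presses on something with over 40 N, if the wrist force passes 120 N, or if a joint passes its speed limit or range.

## Working session

There is one attempt and no reset: what is moved stays moved. The work goes in short steps, each a Python script; the robot and the scene stay as the last script left them, time stands still between calls to the robot, and variables do not carry over. Pictures are saved under pics/ and viewed, at most 10 in all, crops included, and the job is handed in when it is done.

```bash
mkdir -p pics; python3 - <<'E'
from bench import ctrl
import cv2
for n in ["scene","side"]:
    cv2.imwrite(f"pics/{n}0.png",ctrl.read_camera(n)); p=ctrl.camera_params(n); print(n,p)
print(ctrl.camera_params("wrist"), ctrl.current_eef_rot(), ctrl.current_t())
E
```

```text
scene {'fx': 497.8772989334065, 'fy': 497.8772989334065, 'cx': 323.708353555416, 'cy': 201.4073721341034, 'pose': array([[ 0.52887563, -0.55099572,  0.64551862,  1.48941876],
       [ 0.84868311,  0.3480557 , -0.39823888, -0.61950241],
       [-0.00524852,  0.75845958,  0.65169894,  1.05996884],
       [ 0.        ,  0.        ,  0.        ,  1.        ]])}
side {'fx': 374.05576773103377, 'fy': 374.05576773103377, 'cx': 320.86522537885264, 'cy': 202.31982912944943, 'pose': array([[-0.75004359,  0.50468222, -0.42746985,  0.02317419],
       [-0.66124918, -0.55895063,  0.50032361,  0.560434  ],
       [ 0.01356989,  0.6579286 ,  0.75295804,  1.00514776],
       [ 0.        ,  0.        ,  0.        ,  1.        ]])}
{'fx': 282.1602832494507, 'fy': 282.1602832494507, 'cx': 317.9591394568011, 'cy': 198.75684178015018, 'T_tool_cam': array([[ 2.72275796e-04,  9.69752082e-01,  2.44091838e-01,
         6.81163876e-02],
       [ 9.99999746e-01, -4.24676185e-04,  5.71731072e-04,
         5.63974935e-04],
       [ 6.58097388e-04,  2.44091620e-01, -9.69751952e-01,
        -1.71090208e-01],
       [ 0.00000000e+00,  0.00000000e+00,  0.00000000e+00,
         1.00000000e+00]])} [[ 9.25389277e-01  3.79017928e-01 -3.10867891e-04]
 [ 3.79018041e-01 -9.25388702e-01  1.03701119e-03]
 [ 1.05372199e-04 -1.07746358e-03 -9.99999414e-01]] 0.1
```

View pics/scene0.png

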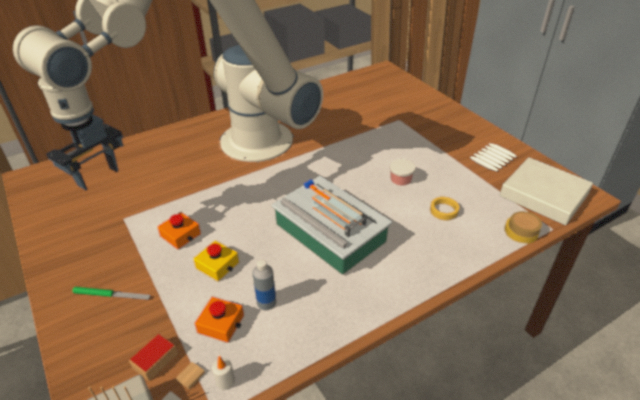

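View pics/side0.png

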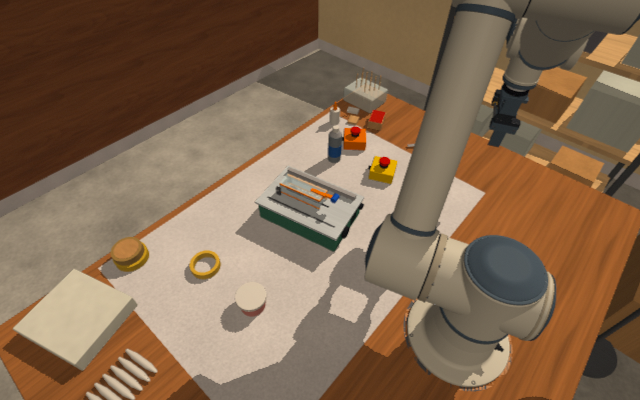

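Scene view: three mushroom-stop boxes, at orange (180,228), yellow (216,258) and orange (219,318). The yellow one fits the description. The blue knob is near (309,184) in scene and (335,197) in side. Next I confirm with an enlarged crop and cast rays from the colour masks.

```bash
cat > h.py <<'E'
import numpy as np, cv2
from bench import ctrl
def ray(cam,uv,Rt=None):
    p=ctrl.camera_params(cam)
    if cam=="wrist":
        T=np.eye(4);T[:3,:3],T[:3,3]=Rt; P=T@p["T_tool_cam"]
    else: P=p["pose"]
    d=P[:3,:3]@np.array([(uv[0]-p["cx"])/p["fx"],-(uv[1]-p["cy"])/p["fy"],-1.])
    return P[:3,3],d/np.linalg.norm(d)
def onz(cam,uv,z,Rt=None):
    o,d=ray(cam,uv,Rt); return o+d*(z-o[2])/d[2]
def tri(r):
    A=sum(np.eye(3)-np.outer(d,d) for o,d in r); b=sum((np.eye(3)-np.outer(d,d))@o for o,d in r)
    return np.linalg.solve(A,b)
def blobs(img,lo,hi,box,amin=8):
    x0,y0,x1,y1=box
    m=cv2.inRange(cv2.cvtColor(img,cv2.COLOR_BGR2HSV),lo,hi); k=np.zeros_like(m); k[y0:y1,x0:x1]=m[y0:y1,x0:x1]
    n,l,s,c=cv2.connectedComponentsWithStats(k)
    return sorted([(int(s[i,4]),c[i].round(1).tolist(),s[i,:4].tolist()) for i in range(1,n) if s[i,4]>=amin],reverse=True)
E
python3 - <<'E'
from h import *
a=cv2.imread("pics/scene0.png");b=cv2.imread("pics/side0.png")
for n,im,bs,bk in [("scene",a,(195,235,240,285),(290,170,330,205)),("side",b,(365,150,400,185),(320,180,350,210))]:
    print(n,"red",blobs(im,(0,170,60),(8,255,255),bs),"blue",blobs(im,(100,130,50),(125,255,255),bk),"yel",blobs(im,(20,170,60),(30,255,255),bs),"org",blobs(im,(8,150,120),(18,255,255),(260,170,400,250))[:5])
    for c,z in (("red",.068),("blue",.145)):
        bl=blobs(im,(0,170,60),(8,255,255),bs) if c=="red" else blobs(im,(100,130,50),(125,255,255),bk)
        print(c,onz(n,bl[0][1],z))
A=cv2.resize(a[150:350,150:410],None,fx=3,fy=3,interpolation=cv2.INTER_CUBIC)
B=cv2.resize(b[120:260,240:420],None,fx=4,fy=4,interpolation=cv2.INTER_CUBIC)
cv2.imwrite("pics/cropA.png",A);cv2.imwrite("pics/cropB.png",B)
E
```

```text
scene red [(131, [214.0, 249.9], [208, 244, 13, 13])] blue [(31, [308.2, 183.1], [305, 180, 8, 8])] yel [(854, [216.3, 262.4], [195, 244, 43, 36])] org [(70, [318.9, 191.8], [310, 185, 19, 14])]
red [ 0.51939247 -0.37667856  0.068     ]
blue [ 0.48846615 -0.05524266  0.145     ]
side red [(76, [384.3, 161.0], [380, 157, 10, 9])] blue [(46, [334.5, 197.5], [331, 193, 8, 9])] yel [(465, [382.1, 171.0], [369, 156, 28, 28])] org [(151, [313.1, 193.1], [280, 184, 53, 18]), (8, [314.5, 206.5], [311, 205, 8, 4]), (8, [305.5, 202.5], [302, 201, 8, 4]), (8, [296.5, 198.5], [293, 197, 8, 4]), (8, [287.5, 194.5], [284, 193, 8, 4])]
red [ 0.5152915  -0.37149916  0.068     ]
blue [ 0.49329654 -0.05420094  0.145     ]
```

View pics/cropA.png

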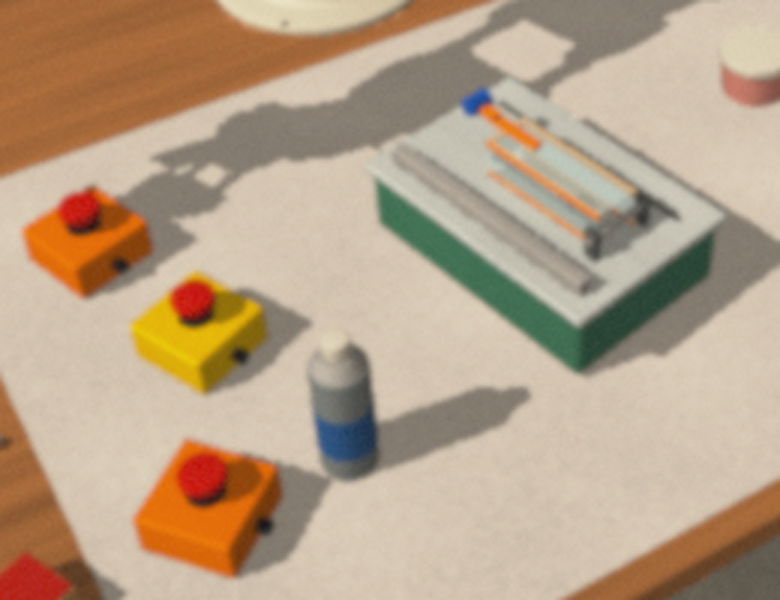

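View pics/cropB.png

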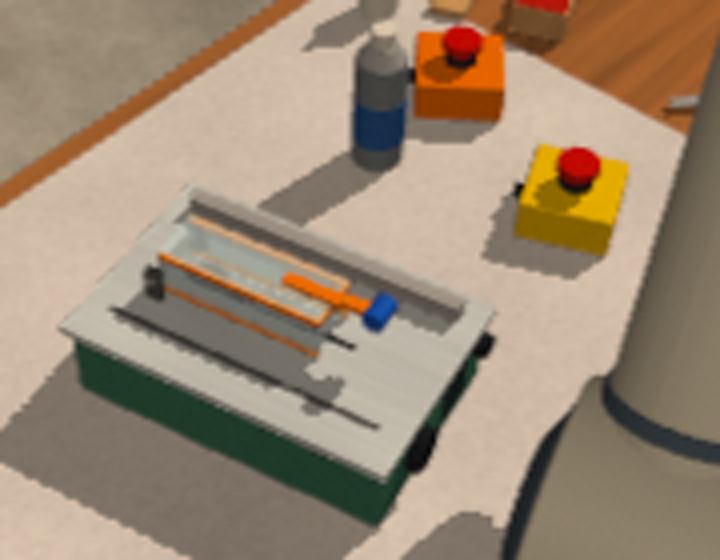

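The yellow box is confirmed: its red plunger is at scene (214,250), crop (193,300), with orange boxes on either side. Next I get the saw's yaw from the table corners and the can's position for clearance.

```bash
python3 - <<'E'
from h import *
S=[(273.3,205.7),(343.3,257.3),(390.7,222.3),(319,176)]
D=[(363.75,198.75),(287.5,166.75),(255.5,202.5),(336.25,239.25)]
for s,d in zip(S,D): print(onz("scene",s,.09).round(3),onz("side",d,.09).round(3),tri([ray("scene",s),ray("side",d)]).round(3))
for nm,C in (("scene",S),("side",D)):
    P=np.array([onz(nm,c,.09)[:2] for c in C]); v=P[1]-P[0]+P[2]-P[3]; print(nm,np.degrees(np.arctan2(v[1],v[0])),P.mean(0), np.linalg.norm(v)/2)
print("can",onz("scene",(265.7,303),0),onz("side",(335,158),0),"orange",onz("scene",(219,310),.07),onz("scene",(178,219),.07))
print("tub",onz("scene",(402,168),.057),"roll",onz("scene",(445,208),.02))
for z in (.25,.15): print(ctrl.ik([.517,-.374,z],ctrl.current_eef_rot()))
E
```

```text
[ 0.465 -0.163  0.09 ] [ 0.448 -0.154  0.09 ] [ 0.454 -0.16   0.08 ]
[ 0.749 -0.103  0.09 ] [ 0.741 -0.094  0.09 ] [ 0.745 -0.099  0.084]
[0.708 0.086 0.09 ] [0.699 0.095 0.09 ] [0.703 0.091 0.084]
[0.415 0.026 0.09 ] [0.411 0.032 0.09 ] [0.412 0.029 0.087]
scene 11.827068855902558 [ 0.58441    -0.03847462] 0.294111766385112
side 11.969944574150801 [ 0.57502624 -0.03031268] 0.2965526361122345
can [ 0.70717737 -0.3191627   0.        ] [ 0.70707781 -0.32109448  0.        ] orange [ 0.71715888 -0.4450038   0.07      ] [ 0.34755963 -0.41833137  0.07      ]
tub [0.49029734 0.30580968 0.057     ] roll [0.69044138 0.32221913 0.02      ]
[-4.12598233e+01  2.76864005e+01  7.22412623e+01  3.34137515e-02
  8.01249119e+01  2.64615566e+01]
[-4.12598233e+01  3.29444359e+01  7.93236186e+01  3.55582349e-02
  6.77845223e+01  2.64538429e+01]
```

```bash
python3 - <<'E'
from h import *
R=ctrl.current_eef_rot()
ctrl.command_gripper(0.0)
ctrl.goto([.517,-.374,.12],R)
p=ctrl.current_tool_pos().copy();print(p,ctrl.current_t())
print(ctrl.move_l([.517,-.374,.055],vel=.03,contact_N=12), ctrl.current_tool_pos(),ctrl.current_contact_force())
cv2.imwrite("pics/press.png",ctrl.read_camera("scene"))
ctrl.sleep(.2);print(ctrl.current_tool_pos(),ctrl.current_contact_force())
ctrl.move_l([.517,-.374,.20],vel=.15);print(ctrl.current_contact_force(),ctrl.current_t())
ctrl.command_gripper(0.7)
# look at knob from above/robot's side
a=np.radians(12); ux=np.array([np.cos(a),np.sin(a),0]); uy=np.array([-np.sin(a),np.cos(a),0])
K=np.array([.491,-.0547,.145])
for s in (1,-1):
    Rd=np.column_stack([s*ux,-s*uy,[0,0,-1]])
    for t in (40,30,20):
        T=cv2.Rodrigues(-uy*np.radians(t))[0]  # tilt so z leans forward (+x)
        print(s,t,(T@Rd)[:,2].round(2),[None if (q:=ctrl.ik(list(K+d*(T@Rd)[:,2]),T@Rd)) is None else np.round(q) for d in (-.08,.019)])
    print(s,"down",ctrl.ik([.45,-.06,.33],Rd))
E
```

```text
[ 0.51648888 -0.37511806  0.12039926] 2.8167
True [ 0.5170379  -0.37402888  0.06422366] [-1.22673585  2.21712776 10.75759044]
[ 0.51703897 -0.37403012  0.06417331] [-2.3201332   1.72379939 12.12118815]
[ 0.20157221  0.18821782 -0.15006814] 5.7833
1 40 [ 0.63  0.13 -0.77] [array([-41.,   8., 132.,  69.,  33., -21.]), array([-31.,  24., 132., 106.,  27., -53.])]
1 30 [ 0.49  0.1  -0.87] [array([-31.,   6., 122.,  37.,  35.,  19.]), array([-25.,  20., 124.,  60.,  21.,  -2.])]
1 20 [ 0.33  0.07 -0.94] [array([-23.,   8., 113.,  17.,  44.,  44.]), array([-21.,  20., 116.,  23.,  29.,  39.])]
1 down [-1.51383602e+01  8.02773816e+00  8.91318330e+01 -2.54444375e-14
  8.28404289e+01  6.28616398e+01]
-1 40 [ 0.63  0.13 -0.77] [array([-41.,   8., 132.,  69.,  33., 159.]), array([-31.,  24., 132., 106.,  27., 127.])]
-1 30 [ 0.49  0.1  -0.87] [array([ -31.,    6.,  122.,   37.,   35., -161.]), None]
-1 20 [ 0.33  0.07 -0.94] [array([ -23.,    8.,  113.,   17.,   44., -136.]), array([ -21.,   20.,  116.,   23.,   29., -141.])]
-1 down [-1.51383602e+01  8.02773816e+00  8.91318330e+01 -2.54444375e-14
  8.28404289e+01 -1.17138360e+02]
```

Plunger went fully in (tip at z = 0.064, i.e. 8 mm, with 12 N) and was released. Now a wrist look at the knob and guard.

```bash
python3 - <<'E'
from h import *
a=np.radians(12); ux=np.array([np.cos(a),np.sin(a),0]); uy=np.array([-np.sin(a),np.cos(a),0])
Rd=np.column_stack([ux,-uy,[0,0,-1]]); K=np.array([.491,-.0547,.145])
rs=[]
for i,(p,s) in enumerate([(K-.06*ux+.03*uy,1),(K-.06*ux-.03*uy,1)]):
    p[2]=.26
    ctrl.goto(list(p),Rd); ctrl.sleep(.2)
    Rt=(ctrl.current_eef_rot(),ctrl.current_tool_pos()); im=ctrl.read_camera("wrist"); cv2.imwrite(f"pics/w{i}.png",im)
    bl=blobs(im,(100,130,40),(125,255,255),(0,0,640,400),60);print(bl[:3])
    og=blobs(im,(5,140,100),(19,255,255),(0,0,640,400),60);print("org",og[:5])
    rs.append(ray("wrist",bl[0][1],Rt));print(onz("wrist",bl[0][1],.145,Rt),Rt[1])
print("tri",tri(rs),ctrl.current_t())
cv2.imwrite("pics/s1.png",ctrl.read_camera("scene"))
bl=blobs(cv2.imread("pics/s1.png"),(0,170,60),(8,255,255),(195,235,240,285));print("stop after",bl)
np.set_printoptions(precision=0,suppress=True)
T=lambda t:cv2.Rodrigues(-uy*np.radians(t))[0]
H=K+.19*ux;H[2]=.112
for t0 in (20,10,0):
  for th in range(0,51,10):
    R=T(t0-th)@Rd; k=H+T(-th)@(K-H); print(t0,th,k.round(3).tolist(),ctrl.ik(list(k+.019*R[:,2]),R))
E
```

```text
[(499, [349.2, 135.6], [336, 126, 27, 20]), (111, [604.2, 16.2], [579, 3, 45, 25])]
org [(1447, [348.9, 75.9], [322, 0, 58, 126]), (322, [633.6, 235.7], [623, 214, 17, 35]), (75, [92.9, 90.1], [90, 80, 7, 19])]
[ 0.49220629 -0.05651623  0.145     ] [ 0.42641763 -0.03843376  0.25977558]
[(500, [289.2, 135.0], [276, 126, 27, 19]), (132, [552.9, 17.0], [533, 5, 38, 23])]
org [(2596, [622.4, 209.0], [592, 136, 48, 113]), (2236, [621.4, 33.9], [600, 0, 40, 77]), (1510, [289.5, 75.4], [259, 0, 58, 126]), (94, [551.6, 168.6], [532, 152, 30, 33])]
[ 0.4923281  -0.05570403  0.145     ] [ 0.43833143 -0.09589592  0.25995473]
tri [ 0.49235823 -0.05607683  0.1487172 ] 9.0083
stop after [(133, [214.1, 249.9], [208, 244, 13, 13])]
20 0 [0.491, -0.055, 0.145] [-21.  20. 116.  23.  29.  39.]
20 10 [0.499, -0.053, 0.177] [-16.  19. 106.   6.  47.  58.]
20 20 [0.513, -0.05, 0.208] [-12.  21.  94.  -0.  65.  66.]
20 30 [0.532, -0.046, 0.236] [-9. 26. 82. -4. 81. 70.]
20 40 [0.555, -0.041, 0.259] [-7. 31. 70. -6. 97. 72.]
20 50 [0.582, -0.035, 0.279] [ -5.  39.  57.  -9. 113.  72.]
10 0 [0.491, -0.055, 0.145] [-17.  21. 109.   7.  41.  56.]
10 10 [0.499, -0.053, 0.177] [-13.  22.  98.  -0.  59.  65.]
10 20 [0.513, -0.05, 0.208] [-10.  26.  87.  -4.  77.  69.]
10 30 [0.532, -0.046, 0.236] [-7. 31. 75. -6. 93. 71.]
10 40 [0.555, -0.041, 0.259] [ -5.  37.  63.  -9. 108.  72.]
10 50 [0.582, -0.035, 0.279] [ -4.  44.  51. -12. 124.  71.]
0 0 [0.491, -0.055, 0.145] [-13.  25. 101.  -0.  54.  65.]
0 10 [0.499, -0.053, 0.177] [-10.  27.  91.  -4.  72.  69.]
0 20 [0.513, -0.05, 0.208] [-8. 31. 80. -7. 88. 71.]
0 30 [0.532, -0.046, 0.236] [ -6.  36.  69.  -9. 104.  72.]
0 40 [0.555, -0.041, 0.259] [ -4.  43.  57. -12. 119.  72.]
0 50 [0.582, -0.035, 0.279] [ -3.  50.  45. -16. 133.  69.]
```

View pics/w1.png

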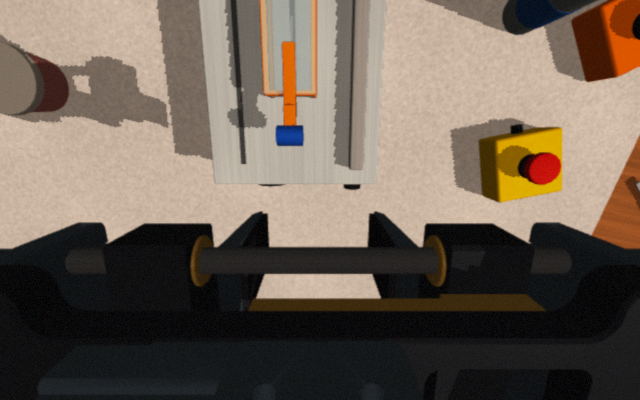

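Wrist view: knob at (289,135), stem running straight up the image (so yaw ≈ 12°), and the yellow stop is out again at (541,167). The two views put the knob at (0.4923, -0.0561), z = 0.149 against 0.145 expected. The hinge then comes to (0.678, -0.017), which agrees with the table corners. Grasping now.

```bash
cat >> h.py <<'E'
a=np.radians(12); ux=np.array([np.cos(a),np.sin(a),0]); uy=np.array([-np.sin(a),np.cos(a),0])
Rd=np.column_stack([ux,-uy,[0,0,-1]]); K=np.array([.4923,-.0561,.145]); H=K+.19*ux; H[2]=.112
T=lambda t:cv2.Rodrigues(-uy*np.radians(t))[0]
T0=10
E
python3 - <<'E'
from h import *
np.set_printoptions(precision=4,suppress=True)
R=T(T0)@Rd; z=R[:,2]
ctrl.goto(list(K-.07*z),R)
print(ctrl.move_l(list(K+.019*z),vel=.08,contact_N=8),ctrl.current_tool_pos()-(K+.019*z))
f0=ctrl.current_contact_force().copy()
ctrl.command_gripper(0.0); ctrl.sleep(.2)
f=ctrl.current_contact_force(); print("width",ctrl.current_grip_width()*91,"grip",ctrl.current_grasp_force(),"dF",f-f0,"Fy",(f-f0)@uy,ctrl.current_wrist_torque(),ctrl.current_t())
cv2.imwrite("pics/w2.png",ctrl.read_camera("wrist"))
E
```

```text
False [ 0.0002 -0.0001  0.0004]
width 25.948039520441455 grip 29.9998739361763 dF [ 1.2957  5.4233 -0.1881] Fy 5.035404037526237 [ 0.8477 -0.0416  0.0712] 11.5917
```

The grasp is good: 26 mm width, 30 N grip, side force only 5 N. Lifting along the arc.

```bash
python3 - <<'E'
from h import *
np.set_printoptions(precision=3,suppress=True)
for th in np.arange(5,51,5):
    R=T(T0-th)@Rd; k=H+T(-th)@(K-H)
    ctrl.move_l(list(k+.019*R[:,2]),vel=.06,ori=R)
    if th%10==0: print(th,ctrl.current_contact_force(),ctrl.current_wrist_torque(),round(ctrl.current_grip_width()*91,1),ctrl.current_grasp_force(),ctrl.current_t())
ctrl.sleep(.3)
R=ctrl.current_eef_rot(); g=ctrl.current_tool_pos()-.019*R[:,2]; v=g-H
print("ang",np.degrees(np.arctan2(v[2],-v@ux)-np.arctan2(.033,.19)),np.linalg.norm(v))
A=ctrl.read_camera("scene");B=ctrl.read_camera("side")
cv2.imwrite("pics/fin.png",np.hstack([cv2.resize(A[80:280,240:440],(400,400),interpolation=cv2.INTER_CUBIC),cv2.resize(B[100:250,250:400],(400,400),interpolation=cv2.INTER_CUBIC)]))
cv2.imwrite("pics/finW.png",ctrl.read_camera("wrist"))
for n in("A","B"): cv2.imwrite(f"pics/fin{n}.png",eval(n))
E
```

```text
10 [-1.965  5.983 -1.907] [ 0.781  0.059 -0.103] 26.0 29.999674558639526 12.4917
20 [-2.446  4.552  0.277] [ 0.845  0.202 -0.251] 25.6 29.999817609786987 13.3417
30 [-3.707  3.878 -0.332] [ 0.758  0.361 -0.336] 25.9 29.999940097332 14.1917
40 [-5.247  6.544  3.682] [ 0.71   0.577 -0.567] 25.7 30.000061690807343 15.0417
50 [-5.359  4.745  5.301] [ 0.716  0.701 -0.757] 25.8 30.00009387731552 15.8917
ang 49.905184802964364 0.19304759156429882
```

View pics/fin.png

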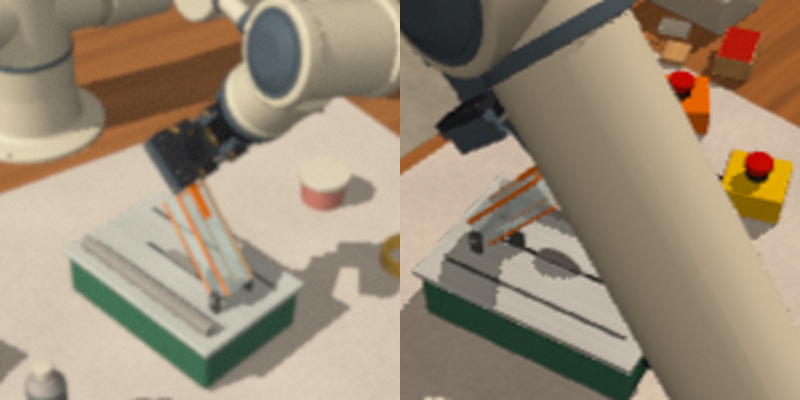

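View pics/finW.png

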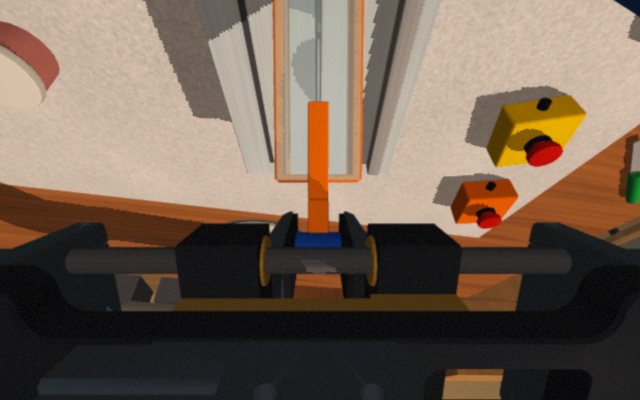

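The guard is up: the knob sits between the pads at wrist (318,240), and the guard angle from the tool pose is 49.9°. The tub is standing, and nothing was touched on the way. Steady, so I hand it in.

```bash
python3 - <<'E'
from bench import ctrl
ctrl.sleep(.5); print(abs(ctrl.current_dq()).max(),ctrl.current_grasp_force(),ctrl.current_t()); print(ctrl.sign_off())
E
```

```text
0.07607396255314607 29.99995708465576 16.8417
the job is handed in; nothing more can be done
None
```

Job handed in at about 17 s: the yellow box's stop was pushed fully in (8 mm) and came back out, then the guard was lifted by its blue knob and is held steady at about 50° (49.9° from the tool pose), with the tub, can and tape roll not touched.

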